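# Sort the tagged gear blanks and close the pass nest

### The arm

A 6-joint arm with a two-finger parallel gripper is mounted at the origin on the work surface. World frame = base frame: x ahead of the robot, y to its left, z up, the work surface at z = 0. Lengths are in m, angles in rad, forces in N, time in s.
With the tool pointing down it reaches from about 0.375 to 0.975 m from the base axis. Payload 3.8 kg.
Tool frame: the origin (TCP) lies at the very end of the fingers, on their centre line; the grasp point (between the pads) lies 19 mm behind it; z points along the fingers, y is the line along which they close (so a half turn about z gives the same grasp; the last joint's range is limited). The gripper opens to 85 mm and grips with 20 to 120 N. Pads are 22 mm wide; open, the fingers measure 114 mm over their backs; the gripper's body (76 mm by 85 mm) begins 54 mm behind the grasp point. The pads swing forward as they close: fully open they stand 13 mm farther back than shut.
Start: joints at [1.23, 0.264, 1.604, -0, 1.274, -0.037], TCP at [0.202, 0.644, 0.231] pointing down, gripper open.
Joint ranges: [-2.63, 2.63], [-0.94, 2.18], [0.31, 2.57], [-1.31, 4.45], [0, 2.66], [-2.55, 2.55]. Speed limits (rad/s): [2.57, 2.57, 3.14, 3.14, 3.14, 3.14].

### API

Orientations are given as [roll, pitch, yaw] about the fixed x, y, z axes, in that order (R = Rz(yaw) Ry(pitch) Rx(roll)).
In Python, from rig import * gives the robot as it stands.
- The arm moves only by the tool arm_command, never from a script. Its argument "commands" is a list that holds one entry, the list of rows, each a list of 7 numbers: the shift along the world's x, y, z in cm, then the turn, a rotation vector about the world's x, y, z in degrees, then the opening, from 0 (shut) to 1 (fully open). In form: [[[x, y, z, ax, ay, az, gripper], ...]]. A call has 1 to 8 rows; each row is the pose to reach, as a shift and turn from the pose commanded when the call began; what a row does not reach only later rows make up. A row lasts 1/10 s, in which the tool goes at most 50 mm and 8.59 degrees, less where a joint would pass 70% of its speed; a pose out of reach is approached as far as the arm can. A call with a gripper value outside its range is refused whole. The fingers move at their own pace and stop on an object; "force" is the grip in N (left out, the last holds). Time passes only in rows, so rows that repeat a pose let the fingers close. It gives the time, the measured TCP pose, the force, the opening and the grip force at its end, in the units of the state.
- state(): the state, without advancing time (a new reading comes with each control period).
- read_camera(name): name is "side" or "top"; returns a dict with "color" (480x640x3 uint8, red, green, blue), "mtx" (3x3 intrinsics, pixels), "pose" (4x4, takes a point from camera to world coordinates). Camera axes: x right, y down, z forward; pixel columns grow to the right and rows downward; lengths in m; the calibration is good to about 2 mm. A picture is of the moment at which its call begins. There is no depth.
- finish_job(): hands the job in; it is judged then, once.
The state is a dict: "time_s": time; "q": joint angles; "joint_vel": joint speeds; "joint_torque": joint torques, N m; "tool_pos": TCP position; "ee_rot": TCP orientation; "contact_force": force on the tool from outside, world axes, zero at the start; "wrist_torque": the same for the moment, N m; "opening": finger opening in m; "grip_force": force on a finger pad.
Only numpy, scipy, OpenCV 4.12 (cv2) and the standard library are available. Lean on these libraries where they do the work, as an engineer would, in place of code of your own. Each camera call takes 0.05 s, during which the arm holds its last target. There are 200 camera calls.

### The job

Lift the brass gear blanks out of the aluminium bin one at a time and sort them by their tags: each blank with a round tag stands upright in a pocket of the pass nest (the tray with tall end plates), each blank with a bar-shaped tag upright in a pocket of the reject nest (the low tray), one blank to a pocket. When all are sorted, lift the red cover up and off its peg and lay it squarely over the pass nest, fully home on both end plates. Leave the mallet, the spline shaft and the oil can alone.

Things in the scene. Friction and masses are not known exactly. Their poses are not given: they have to be found in the camera images.
- pass_blank1: brass gear blank, 0.5 kg, 78 mm tall: flange disc 70 mm across, 16 mm thick, with a plain round hub 28 mm across on it to grip; starts upright, flange down, in the bin. Origin: centre of the flange's underside, z along the hub. None if absent. White tag flat on the flange round the hub: ROUND, 60 mm across, meaning pass
- pass_blank2: brass gear blank, 0.5 kg, 78 mm tall: flange disc 70 mm across, 16 mm thick, with a plain round hub 28 mm across on it to grip; starts upright, flange down, in the bin. Origin: centre of the flange's underside, z along the hub. None if absent. White tag flat on the flange round the hub: ROUND, 60 mm across, meaning pass
- pass_blank3: brass gear blank, 0.5 kg, 78 mm tall: flange disc 70 mm across, 16 mm thick, with a plain round hub 28 mm across on it to grip; starts upright, flange down, in the bin. Origin: centre of the flange's underside, z along the hub. None if absent. White tag flat on the flange round the hub: ROUND, 60 mm across, meaning pass
- reject_blank1: brass gear blank, 0.5 kg, 78 mm tall: flange disc 70 mm across, 16 mm thick, with a plain round hub 28 mm across on it to grip; starts upright, flange down, in the bin. Origin: centre of the flange's underside, z along the hub. None if absent. White tag flat on the flange round the hub: BAR-shaped, 66 x 18 mm, meaning reject
- reject_blank2: brass gear blank, 0.5 kg, 78 mm tall: flange disc 70 mm across, 16 mm thick, with a plain round hub 28 mm across on it to grip; starts upright, flange down, in the bin. Origin: centre of the flange's underside, z along the hub. None if absent. White tag flat on the flange round the hub: BAR-shaped, 66 x 18 mm, meaning reject
- reject_blank3: brass gear blank, 0.5 kg, 78 mm tall: flange disc 70 mm across, 16 mm thick, with a plain round hub 28 mm across on it to grip; starts upright, flange down, in the bin. Origin: centre of the flange's underside, z along the hub. None if absent. White tag flat on the flange round the hub: BAR-shaped, 66 x 18 mm, meaning reject
- pass_nest: the pass nest: fixed aluminium tray 282 x 96 mm (x, y), floor 5 mm thick, three pockets 88 x 88 mm centred at x = -92, 0, +92 mm; side walls and dividers 18 mm high above the bench; its two end plates are tall, 88 mm above the bench, and carry the cover. Origin: centre of the underside on the bench, z up
- reject_nest: the reject nest: fixed aluminium tray 282 x 96 mm (x, y), floor 5 mm thick, three pockets 88 x 88 mm centred at x = -92, 0, +92 mm; side walls and dividers 18 mm high above the bench; end walls low too, 18 mm, unlike the pass nest's. Origin: centre of the underside on the bench, z up
- bin: fixed cast aluminium bin, 268 x 184 mm (x, y), locked level between its pivot cheeks (213 mm over them); inner floor 25 mm, rim 53 mm above the bench, walls 6 mm. Holds 4 to 6 blanks in two rows of up to three along x. Origin: centre of the underside on the bench
- peg_stand: fixed stand: level steel peg 12 mm thick, axis 146 mm above the bench, running along the stand's y from a post (165 mm tall, 30 x 16 mm, at y = -78 mm) to its free end at y = +27 mm, which is turned up (top 161 mm above the bench, 9 mm over the peg). Origin: on the bench below the middle of the hanging cover
- cover: red cover, 0.3 kg: lid plate 300 x 114 x 6 mm, skirt 8 mm deep below its edges (5 mm clearance each side round the pass nest). A web stands in its middle, 12 mm thick (y), 60 wide (x), to 125 mm over the underside. Hangs level on the peg by the web's window, underside 90 mm above the bench. Origin: centre of the plate's underside, which rests on the end plates; x along its length
- cover_grip (a point): where to grip the cover: in the web, 102 mm above the plate's underside, 23 mm below the web's top; fingers close along the cover's y. The window below, 32 mm wide, spans 16 to 62 mm above the underside. To unhook: raise the cover 14 to 30 mm, draw it 95 mm along the stand's +y so that the plate too is clear of the peg above it, then lift away
- mallet: wooden mallet with a dark oak head 55 x 110 x 55 mm and a 200 mm handle, lying beyond the reject nest; bystander, origin under the head
- spline_shaft: steel spline shaft 180 mm long, 28 mm thick, lying beyond the bin; bystander, origin under its middle
- oil_can: steel can 60 mm across, 130 mm tall, standing beyond the pass nest; bystander, origin under its middle
Not all that is in view belongs to the job. Leave any purple look-alike of the reject_blank1 alone. What is shaped like the pass_blank2 but purple is not meant.

How it is judged:
By the outcome, as a careful person would: the job done as asked, in the order asked, and still so for the second after the job is handed in, with the robot touching nothing.
Of pass_blank1, pass_blank2, pass_blank3, reject_blank1, reject_blank2, reject_blank3 only 4 to 6 are there at a start; the rules pass over those that are not, and their reading is None.
At some moment in a run one of pass_blank1, pass_blank2, pass_blank3, reject_blank1, reject_blank2, reject_blank3 may be knocked a few centimetres aside while the robot is not near it.
It also fails if it takes over 210 s, if anything falls off the work surface, if the arm or the gripper's body presses on something with over 40 N, if the wrist force passes 120 N, or if a joint passes its speed limit or range.

## Working session

There is one attempt and no reset: what is moved stays moved. The work goes in short steps, Python scripts to look and compute and a tool call to move; the robot and the scene stay as the last step left them, time stands still between calls to the robot, and variables do not carry over. Pictures are saved under pics/ and viewed, at most 14 in all, crops included, and the job is handed in when it is done.

Besides the shell and the picture viewer there is one more tool, called after ">>>" as name(argument=value, ...), one argument or row to a line, values as JSON. arm_command: Moves the arm, as the interface text tells. Its arguments: {"type":"object","properties":{"commands":{"type":"array"},"force":{"type":"number"}},"required":["commands"]}

```bash
mkdir -p pics; ls; python3 - <<'E'
from rig import *
import cv2,numpy as np
print(state())
for n in("top","side"):
    r=read_camera(n);cv2.imwrite(f"pics/{n}0.png",r["color"][:,:,::-1]);print(n,r["mtx"].tolist(),np.round(r["pose"],4).tolist())
E
```

```text
pics
{'time_s': 0.0, 'q': array([ 1.23010580e+00,  2.64765959e-01,  1.60539602e+00,  6.27001843e-06,
        1.27368335e+00, -3.68867255e-02]), 'joint_vel': array([ 0.00066306, -0.00068284,  0.00041264,  0.00087068, -0.0013207 ,
        0.00114944]), 'joint_torque': array([-5.28469445e-04, -5.15123928e+01, -3.67307854e+01, -1.69223736e-04,
        1.32963056e-02,  1.49145131e-05]), 'tool_pos': array([0.20167248, 0.64339663, 0.2299415 ]), 'ee_rot': array([-3.13934173e+00, -8.90620057e-05,  2.83778691e+00]), 'contact_force': array([-0.05420494,  0.04845465,  0.07138231]), 'wrist_torque': array([-1.59541182e-02,  3.82888418e-05, -1.57321842e-02]), 'grip_force': 0.0, 'opening': 0.085297679148343}
top [[514.2570053302693, 0.0, 322.71787265524455], [0.0, 514.2570053302693, 242.1568083398564], [0.0, 0.0, 1.0]] [[-0.0094, -0.9935, 0.1136, 0.3129], [-0.9999, 0.008, -0.0128, 0.1142], [0.0118, -0.1137, -0.9934, 1.6618], [0.0, 0.0, 0.0, 1.0]]
side [[579.2273349852406, 0.0, 326.60262670211273], [0.0, 579.2273349852406, 241.98020137404427], [0.0, 0.0, 1.0]] [[0.9271, -0.2058, 0.3133, 0.0457], [-0.3745, -0.4741, 0.7968, -0.9684], [-0.0154, -0.8561, -0.5166, 0.838], [0.0, 0.0, 0.0, 1.0]]
```

View pics/top0.png

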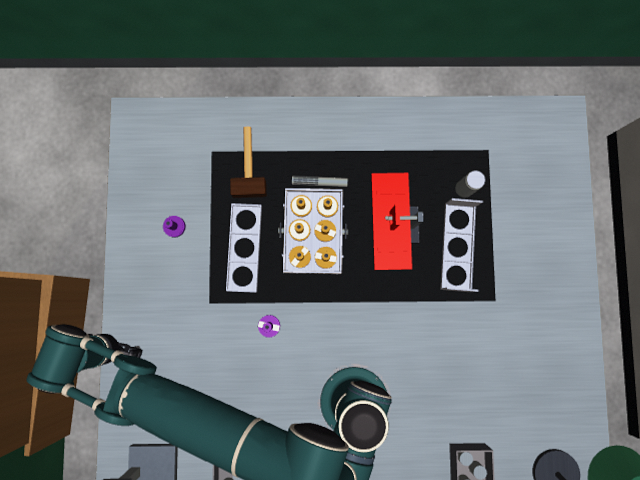

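View pics/side0.png

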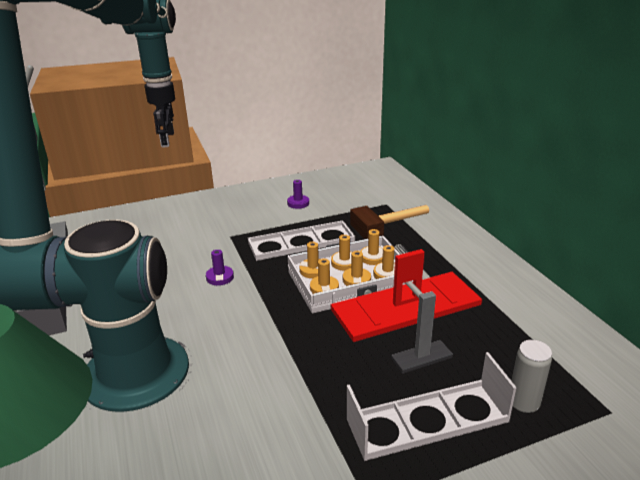

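The top view shows the bin at (314,231) with six blanks in it, the reject nest at (243,248), the pass nest at (459,247) and the cover at (392,221). The post is on the cover's right (−y) side. Next I'll zoom in on the tags.

```bash
python3 - <<'E'
import cv2,numpy as np
t=cv2.imread("pics/top0.png");s=cv2.imread("pics/side0.png")
a=cv2.resize(t[180:280,275:355],None,fx=5,fy=5,interpolation=cv2.INTER_CUBIC)
b=cv2.resize(s[225:325,280:360+45],None,fx=3.2,fy=5*1.0,interpolation=cv2.INTER_CUBIC)
cv2.imwrite("pics/z0.png",np.hstack([a,b]))
for r,n in((t,'t'),(s,'s')):
    h=cv2.cvtColor(r,cv2.COLOR_BGR2HSV)
c=cv2.resize(t[160:300,215:265],None,fx=4,fy=4);d=cv2.resize(t[160:300,365:490],None,fx=4,fy=4)
cv2.imwrite("pics/z1.png",np.hstack([c,d]))
E
```

```text
(no output)
```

View pics/z0.png

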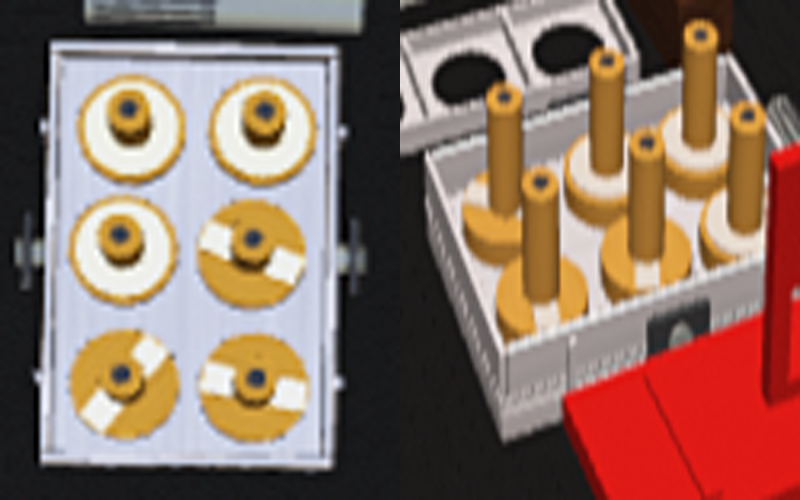

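View pics/z1.png

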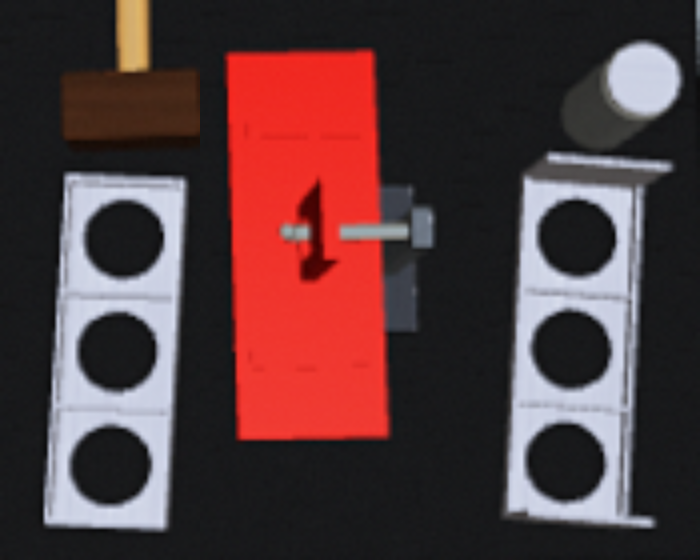

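Round tags are at (300,204), (328,204) and (300,229); bar tags are at (325,230), (300,257) and (326,257). Both nests are tilted slightly from x, with three dark floor holes each. The cover runs along x, with its peg to the right.

```bash
cat > h.py <<'E'
from rig import *
import cv2,numpy as np
def ray(r,p):
    d=np.linalg.inv(r["mtx"])@np.array([p[0],p[1],1.]); d=r["pose"][:3,:3]@d
    return r["pose"][:3,3],d/np.linalg.norm(d)
def plane(r,p,z):
    o,d=ray(r,p); return o+d*(z-o[2])/d[2]
def tri(rt,pt,rs,ps):
    A=np.zeros((3,3));b=np.zeros(3);L=[]
    for r,p in((rt,pt),(rs,ps)):
        o,d=ray(r,p);M=np.eye(3)-np.outer(d,d);A+=M;b+=M@o;L.append((M,o))
    x=np.linalg.solve(A,b);return x,max(np.linalg.norm(M@(x-o)) for M,o in L)*1000
def blobs(img,mask,amin,amax):
    out=[]
    for c in cv2.findContours(mask.astype(np.uint8)*255,cv2.RETR_CCOMP,cv2.CHAIN_APPROX_NONE)[0]:
        a=cv2.contourArea(c)
        if amin<a<amax:
            m=cv2.moments(c);out.append((round(m['m10']/m['m00'],1),round(m['m01']/m['m00'],1),a))
    return out
E
python3 - <<'E'
from h import *
t=read_camera("top");s=read_camera("side")
T=[(300.6,201.6),(327.8,202.4),(299,227.2),(325.8,227.8),(299.2,255.4),(326.4,256)]
S=[(373.75,232.2),(388.75,248.4),(344.7,237.8),(357.2,253.6),(312.8,244.4),(324.1,261.8)]
for a,b in zip(T,S): x,e=tri(t,a,s,b);print("hub",x.round(4),round(e,1))
for r,n,lo in((t,'top',150),(s,'side',100)):
    g=r["color"].max(2)
    print(n,"holes",blobs(g,g<60,lo,1500))
    c=r["color"].astype(int);m=(c[:,:,0]>120)&(c[:,:,1]<90)&(c[:,:,2]<90)
    cs=max(cv2.findContours(m.astype(np.uint8),cv2.RETR_EXTERNAL,cv2.CHAIN_APPROX_NONE)[0],key=cv2.contourArea)
    print("red",cv2.approxPolyDP(cs,4,True)[:,0].tolist(),cv2.minAreaRect(cs))
d=cv2.resize(s["color"][230:380,320:500][:,:,::-1],None,fx=4.4,fy=4,interpolation=cv2.INTER_CUBIC);cv2.imwrite("pics/z2.png",d)
E
```

```text
hub [0.6173 0.1608 0.1039] 0.3
hub [0.6152 0.0768 0.104 ] 1.3
hub [0.5388 0.1658 0.1033] 1.2
hub [0.5357 0.0839 0.1051] 0.9
hub [0.4529 0.1653 0.1051] 2.1
hub [0.45   0.0828 0.1047] 1.7
top holes [(130.9, 474.0, 150.5), (347.3, 470.3, 228.0), (613.0, 464.5, 1112.0), (462.1, 454.2, 329.5), (275.3, 434.5, 615.5), (363.2, 426.0, 1451.0), (363.9, 426.2, 524.5), (335.9, 413.2, 1427.0), (92.8, 359.0, 208.5), (44.0, 363.4, 721.0), (70.3, 328.9, 195.5), (242.3, 275.9, 265.5), (455.9, 275.0, 261.0), (457.5, 246.8, 256.0), (243.9, 247.4, 260.5), (458.9, 218.9, 252.5), (245.6, 219.3, 255.5), (320.1, 180.8, 535.5), (474.5, 180.7, 380.5)]
red [[407, 172], [371, 174], [374, 269], [411, 269], [410, 221], [399, 219], [409, 215]] ((391.369384765625, 221.00401306152344), (97.15402221679688, 37.828250885009766), 88.23760986328125)
side holes [(382.0, 431.2, 658.0), (427.3, 419.1, 678.0), (472.1, 407.5, 634.0), (57.2, 351.2, 1239.5), (623.8, 321.1, 934.5), (268.7, 246.3, 150.0), (157.5, 268.3, 679.5), (300.1, 240.2, 132.0), (331.0, 234.3, 120.5), (101.0, 236.4, 1466.0), (381.0, 209.7, 117.5), (633.9, 206.0, 190.0), (552.0, 147.7, 280.0), (627.0, 147.1, 374.5), (588.8, 141.0, 693.5), (162.1, 108.5, 999.0), (171.1, 14.4, 112.0), (445.7, 6.4, 378.5)]
red [[481, 299], [452, 272], [423, 280], [420, 249], [395, 255], [394, 305], [393, 286], [330, 306], [357, 340], [416, 322], [418, 298], [402, 284], [415, 279], [422, 292], [435, 294], [434, 317], [480, 304]] ((401.8408508300781, 289.997802734375), (71.02056121826172, 146.88661193847656), 73.68614959716797)
```

View pics/z2.png

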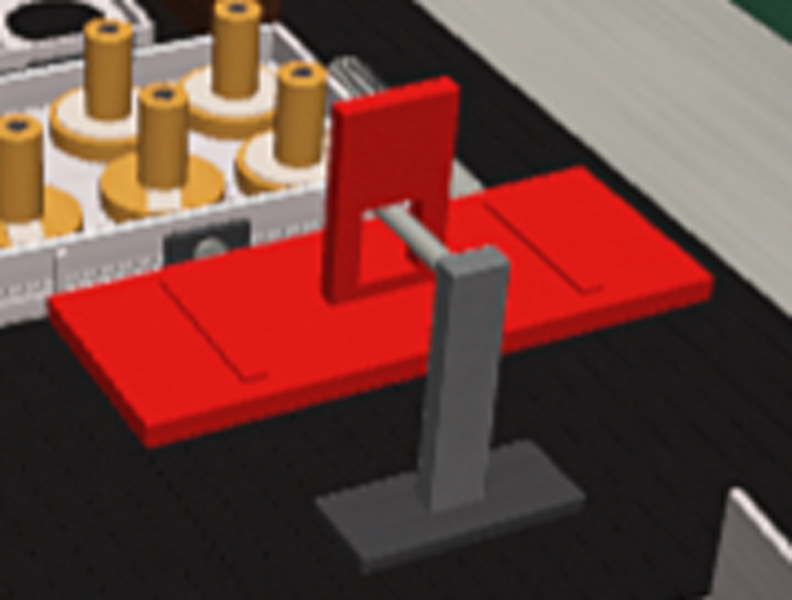

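The cover hangs level, the web stands in its middle, and the post is on the −y side. Web top corners are at side px (395,256) and (424,252).

```bash
python3 - <<'E'
from h import *
t=read_camera("top");s=read_camera("side")
def go(n,T,S,z=None):
    P=[]
    for a,b in zip(T,S):
        x,e=tri(t,a,s,b);P.append(x);print(n,x.round(4),round(e,1),"| top-only",plane(t,a,x[2] if z is None else z)[:2].round(4))
    return np.array(P)
R=go("rej",[(242.3,275.9),(243.9,247.4),(245.6,219.3)],[(268.7,246.3),(300.1,240.2),(331,234.3)],.005)
P=go("pass",[(455.9,275),(457.5,246.8),(458.9,218.9)],[(382,431.2),(427.3,419.1),(472.1,407.5)],.005)
C=go("cov",[(371,173),(374.5,269.5),(411.5,269),(407.5,172)],[(453,272),(331.4,305),(353.6,337.5),(481.8,300)],.096)
for n,v in(("rej",R[2]-R[0]),("pass",P[2]-P[0]),("cov",C[0]+C[3]-C[1]-C[2])): print(n,"yaw",np.degrees(np.arctan2(v[1],v[0])).round(2))
print(C.mean(0))
for p in [(395.5,256.3),(424.1,252)]: print(plane(s,p,.215))
# peg: top-view endpoints, post top
print("post top centre",plane(t,(365+422/4,160+227/4),.165),"peg tip",plane(t,(365+288/4,160+232/4),.158))
# pass end plates top corners (top view) z=.088
for p in [(548,152),(670,168),(505,516),(655,523)]: print("plate",plane(t,(365+(p[0]-200)/4,160+p[1]/4),.088))
E
```

```text
rej [0.3944 0.3517 0.0093] 0.6 | top-only [0.3952 0.3522]
rej [0.4854 0.3476 0.0095] 1.4 | top-only [0.4872 0.3478]
rej [0.5768 0.3428 0.0098] 1.6 | top-only [0.5791 0.343 ]
pass [ 0.3932 -0.3364  0.0066] 1.3 | top-only [ 0.3921 -0.3363]
pass [ 0.4833 -0.3444  0.0074] 0.0 | top-only [ 0.4835 -0.3451]
pass [ 0.5748 -0.3526  0.0074] 0.0 | top-only [ 0.5752 -0.3533]
cov [ 0.709  -0.0592  0.0951] 1.3 | top-only [ 0.7075 -0.0585]
cov [ 0.4081 -0.0638  0.0949] 1.4 | top-only [ 0.4066 -0.0632]
cov [ 0.4084 -0.1769  0.095 ] 1.2 | top-only [ 0.4072 -0.1763]
cov [ 0.7099 -0.1726  0.0943] 0.6 | top-only [ 0.71   -0.1726]
rej yaw -2.79
pass yaw -5.1
cov yaw 0.84
[ 0.55884481 -0.11812787  0.09479805]
[ 0.52885125 -0.11335559  0.215     ]
[ 0.58909991 -0.12186716  0.215     ]
post top centre [ 0.55605642 -0.342791    0.165     ] peg tip [ 0.55418022 -0.24502071  0.158     ]
plate [ 0.62820432 -0.31086468  0.088     ]
plate [ 0.61485641 -0.40583049  0.088     ]
plate [ 0.34572669 -0.26714758  0.088     ]
plate [ 0.33935104 -0.38196355  0.088     ]
```

>>> arm_command(
  commands=[
    [[25.1,-47.8,-3,0,0,17.4,0.6],[25.1,-47.8,-3,0,0,17.4,0.6],[25.1,-47.8,-3,0,0,17.4,0.6],[25.1,-47.8,-3,0,0,17.4,0.6],[25.1,-47.8,-3,0,0,17.4,0.6],[25.1,-47.8,-3,0,0,17.4,0.6],[25.1,-47.8,-3,0,0,17.4,0.6],[25.1,-47.8,-3,0,0,17.4,0.6]],
  ],
  force=50,
)

```text
time_s: 1.1
tool_pos: [0.3882, 0.2887, 0.2093]
ee_rot: [3.141, 0.001, -3.141]
contact_force: [1.4, -0.0, 0.2]
opening: 0.0511
grip_force: 0.0
```

>>> arm_command(
  commands=[
    [[6.4,-12.3,-2,0,0,0,0.6],[6.4,-12.3,-2,0,0,0,0.6],[6.4,-12.3,-2,0,0,0,0.6],[6.4,-12.3,-2,0,0,0,0.6],[6.4,-12.3,-6,0,0,0,0.6],[6.4,-12.3,-10,0,0,0,0.6],[6.4,-12.3,-12,0,0,0,0.6],[6.4,-12.3,-12,0,0,0,0.6]],
  ],
)

```text
time_s: 1.9
tool_pos: [0.4481, 0.1671, 0.0857]
ee_rot: [-3.14, -0.007, -3.141]
contact_force: [-0.3, -1.2, 0.3]
opening: 0.0513
grip_force: 0.0
```

```bash
cat > look.py <<'E'
from h import *
import sys
n=sys.argv[1]
def bores(r,z):
    c=r["color"];h=cv2.cvtColor(c,cv2.COLOR_RGB2HSV)
    br=((h[:,:,0]>12)&(h[:,:,0]<28)&(h[:,:,1]>120)&(h[:,:,2]>60)).astype(np.uint8)
    out=[]
    hs,hi=cv2.findContours(br,cv2.RETR_CCOMP,cv2.CHAIN_APPROX_NONE)
    for k,q in enumerate(hs):
        (x,y),rad=cv2.minEnclosingCircle(q)
        if hi[0][k][3]>=0 and 0.8<rad<4.5 and c[int(round(y)),int(round(x))].max()<140: out.append((x,y))
    return [(round(x,1),round(y,1),*plane(r,(x,y),z)[:2].round(4).tolist()) for x,y in out]
t=read_camera("top");s=read_camera("side")
cv2.imwrite(f"pics/t{n}.png",t["color"][:,:,::-1]);cv2.imwrite(f"pics/s{n}.png",s["color"][:,:,::-1])
for b in bores(t,.104): print("top",b, "z.083:",plane(t,b[:2],.083)[:2].round(4))
for b in bores(s,.104): print("side",b)
st=state();print(st["tool_pos"].round(4),st["time_s"])
E
python3 look.py 1
```

```text
top (16.0, 444.0, -0.0908, 0.9886) z.083: [-0.0962  1.0004]
top (19.0, 443.0, -0.0881, 0.9801) z.083: [-0.0935  0.9918]
top (36.0, 444.0, -0.0915, 0.931) z.083: [-0.0969  0.942 ]
top (38.0, 443.0, -0.0888, 0.9254) z.083: [-0.0942  0.9363]
top (37.0, 441.0, -0.0831, 0.9286) z.083: [-0.0885  0.9396]
top (49.0, 437.0, -0.0724, 0.8945) z.083: [-0.0775  0.9051]
top (45.0, 437.0, -0.0722, 0.9061) z.083: [-0.0774  0.9168]
top (41.5, 436.5, -0.0707, 0.9163) z.083: [-0.0759  0.9271]
top (52.0, 435.0, -0.0668, 0.8862) z.083: [-0.072   0.8966]
top (66.5, 431.0, -0.0561, 0.8448) z.083: [-0.0611  0.8546]
top (54.0, 430.5, -0.0543, 0.881) z.083: [-0.0592  0.8913]
top (60.0, 428.0, -0.0475, 0.864) z.083: [-0.0523  0.8741]
top (58.0, 428.0, -0.0474, 0.8698) z.083: [-0.0522  0.88  ]
top (52.0, 428.5, -0.0486, 0.8871) z.083: [-0.0535  0.8975]
top (59.0, 427.0, -0.0446, 0.867) z.083: [-0.0494  0.8772]
top (66.0, 425.0, -0.0392, 0.847) z.083: [-0.044   0.8569]
top (62.5, 426.0, -0.0419, 0.857) z.083: [-0.0467  0.867 ]
top (41.0, 425.0, -0.0383, 0.9194) z.083: [-0.0431  0.9303]
top (67.0, 424.0, -0.0364,
[... 16188 characters left out ...]
3715, 0.9618) z.083: [0.3723 0.9732]
top (30.0, 284.0, 0.3716, 0.9737) z.083: [0.3724 0.9853]
top (27.0, 283.5, 0.3732, 0.9827) z.083: [0.374  0.9944]
top (54.0, 280.0, 0.3829, 0.9027) z.083: [0.3839 0.9133]
top (13.0, 279.0, 0.387, 1.0252) z.083: [0.388  1.0375]
top (323.0, 232.0, 0.5222, 0.0929) z.083: [0.525  0.0926]
top (325.5, 227.5, 0.536, 0.0851) z.083: [0.539  0.0847]
top (327.5, 201.5, 0.6167, 0.0782) z.083: [0.6208 0.0777]
top (300.5, 201.5, 0.6173, 0.1612) z.083: [0.6214 0.1619]
side (388.5, 247.5, 0.6179, 0.0806)
side (323.5, 261.0, 0.4521, 0.0872)
side (344.5, 236.5, 0.5416, 0.1705)
side (373.5, 231.5, 0.6186, 0.1641)
side (142.0, 156.0, 0.138, 0.9144)
[0.4516 0.1681 0.0895] 2.0
```

```bash
sed -i 's/^    return \[(round(x,1).*/    L=[(round(x,1),round(y,1),*plane(r,(x,y),z)[:2].round(4).tolist()) for x,y in out]\n    return [l for l in L if .3<l[2]<.75 and abs(l[3])<.45]/' look.py
```

>>> arm_command(
  commands=[
    [[0.1,-0.3,-2.7,0,0,0,0.6],[0.1,-0.3,-2.7,0,0,0,0.6],[0.1,-0.3,-2.7,0,0,0,0],[0.1,-0.3,-2.7,0,0,0,0],[0.1,-0.3,-2.7,0,0,0,0],[0.1,-0.3,-2.7,0,0,0,0]],
  ],
  force=50,
)

```text
time_s: 2.6
tool_pos: [0.4542, 0.1656, 0.0642]
ee_rot: [3.14, 0.003, 3.141]
contact_force: [-1.3, 3.9, 6.2]
opening: 0.0273
grip_force: 49.1
```

>>> arm_command(
  commands=[
    [[0,0,5,0,0,0,0],[0,0,10,0,0,0,0],[-5.7,18.6,10,0,0,0,0],[-5.7,18.6,10,0,0,0,0],[-5.7,18.6,10,0,0,0,0],[-5.7,18.6,10,0,0,-2.8,0],[-5.7,18.6,6,0,0,-2.8,0],[-5.7,18.6,3,0,0,-2.8,0]],
  ],
)

```text
time_s: 3.4
tool_pos: [0.3946, 0.3517, 0.0911]
ee_rot: [-3.141, 0.001, 3.096]
contact_force: [-0.1, -1.4, -4.7]
opening: 0.0269
grip_force: 51.6
```

>>> arm_command(
  commands=[
    [[0,0,0,0,0,0,0],[0,0,-2,0,0,0,0],[0,0,-4,0,0,0,0],[0,0,-4.6,0,0,0,0],[0,0,-4.8,0,0,0,0],[0,0,-4.8,0,0,0,0]],
  ],
)

```text
time_s: 4.0
tool_pos: [0.3962, 0.3506, 0.0451]
ee_rot: [3.141, 0.001, 3.092]
contact_force: [-0.1, 0.4, -4.0]
opening: 0.0273
grip_force: 51.6
```

>>> arm_command(
  commands=[
    [[0,0,-0.2,0,0,0,0],[0,0,-0.2,0,0,0,0.6],[0,0,-0.2,0,0,0,0.6],[0,0,-0.2,0,0,0,0.6],[0,0,4,0,0,0,0.6],[0,0,8,0,0,0,0.6],[0,0,11,0,0,0,0.6],[2,-5,13,0,0,2.8,0.6]],
  ],
)

```text
time_s: 4.8
tool_pos: [0.4141, 0.3113, 0.1757]
ee_rot: [3.136, 0.005, -3.135]
contact_force: [1.4, -0.8, 0.9]
opening: 0.0511
grip_force: 0.0
```

```bash
python3 look.py 2
```

```text
top (325.7, 255.3, 0.4505, 0.0855) z.083: [0.4525 0.085 ]
top (298.5, 226.5, 0.5397, 0.1677) z.083: [0.5428 0.1684]
top (323.0, 232.0, 0.5222, 0.0929) z.083: [0.525  0.0926]
top (325.5, 227.5, 0.536, 0.0851) z.083: [0.539  0.0847]
top (327.5, 201.5, 0.6167, 0.0782) z.083: [0.6208 0.0777]
top (300.5, 201.5, 0.6173, 0.1612) z.083: [0.6214 0.1619]
side (323.5, 261.0, 0.4521, 0.0872)
side (388.5, 247.5, 0.6179, 0.0806)
side (344.5, 236.5, 0.5416, 0.1705)
side (373.5, 231.5, 0.6186, 0.1641)
side (268.0, 222.0, 0.3883, 0.3183)
[0.4164 0.3055 0.1756] 4.9
```

>>> arm_command(
  commands=[
    [[3.5,-21.9,0,0,0,0,0.6],[3.5,-21.9,0,0,0,0,0.6],[3.5,-21.9,0,0,0,0,0.6],[3.5,-21.9,0,0,0,0,0.6],[3.5,-21.9,0,0,0,0,0.6],[3.5,-21.9,0,0,0,0,0.6],[3.5,-21.9,-4,0,0,0,0.6],[3.5,-21.9,-7,0,0,0,0.6]],
  ],
)

```text
time_s: 5.7
tool_pos: [0.4484, 0.0887, 0.1009]
ee_rot: [3.141, 0.002, 3.14]
contact_force: [-1.4, -0.2, -0.1]
opening: 0.0516
grip_force: 0.0
```

```bash
python3 -c "
from rig import *
print(state()['tool_pos'],state()['ee_rot'])"
```

```text
[0.44838531 0.08874958 0.10085217] [3.14064942e+00 1.66360063e-03 3.14049763e+00]
```

>>> arm_command(
  commands=[
    [[0.2,-0.4,-1.5,0,0,0,0.6],[0.2,-0.4,-4,0,0,0,0.6],[0.2,-0.4,-4,0,0,0,0.6],[0.2,-0.4,-4,0,0,0,0],[0.2,-0.4,-4,0,0,0,0],[0.2,-0.4,-4,0,0,0,0],[0.2,-0.4,-4,0,0,0,0]],
  ],
)

```text
time_s: 6.4
tool_pos: [0.4508, 0.0847, 0.0625]
ee_rot: [3.14, 0.002, 3.141]
contact_force: [0.4, 3.5, -0.4]
opening: 0.0271
grip_force: 49.9
```

>>> arm_command(
  commands=[
    [[0,0,5,0,0,0,0],[0,0,10,0,0,0,0],[3.5,26.3,12,0,0,-2.8,0],[3.5,26.3,12,0,0,-2.8,0],[3.5,26.3,12,0,0,-2.8,0],[3.5,26.3,12,0,0,-2.8,0],[3.5,26.3,12,0,0,-2.8,0],[3.5,26.3,12,0,0,-2.8,0]],
  ],
)

```text
time_s: 7.2
tool_pos: [0.485, 0.3513, 0.1814]
ee_rot: [3.139, 0.001, 3.095]
contact_force: [-1.1, -1.0, -6.6]
opening: 0.0265
grip_force: 52.6
```

>>> arm_command(
  commands=[
    [[0,0,-4,0,0,0,0],[0,0,-8,0,0,0,0],[0,0,-11,0,0,0,0],[0,0,-13,0,0,0,0],[0,0,-13.5,0,0,0,0],[0,0,-13.5,0,0,0,0]],
  ],
)

```text
time_s: 7.8
tool_pos: [0.4838, 0.3456, 0.0452]
ee_rot: [-3.139, -0.003, 3.092]
contact_force: [-0.2, 0.1, -6.4]
opening: 0.0271
grip_force: 52.8
```

>>> arm_command(
  commands=[
    [[0,0,-0.25,0,0,0,0],[0,0,-0.25,0,0,0,0.6],[0,0,-0.25,0,0,0,0.6],[0,0,-0.25,0,0,0,0.6],[0,0,4,0,0,0,0.6],[0,0,8,0,0,0,0.6],[0,0,12,0,0,0,0.6],[1,-4,14,0,0,2.8,0.6]],
  ],
)

```text
time_s: 8.6
tool_pos: [0.4971, 0.3114, 0.1927]
ee_rot: [3.135, 0.008, -3.136]
contact_force: [-0.3, -0.8, 1.0]
opening: 0.0516
grip_force: 0.0
```

>>> arm_command(
  commands=[
    [[4.1,-22.2,0,0,0,0,0.6],[4.1,-22.2,0,0,0,0,0.6],[4.1,-22.2,0,0,0,0,0.6],[4.1,-22.2,0,0,0,0,0.6],[4.1,-22.2,0,0,0,0,0.6],[4.1,-22.2,0,0,0,0,0.6],[4.1,-22.2,-3,0,0,0,0.6],[4.1,-22.2,-6,0,0,0,0.6]],
  ],
)

```text
time_s: 9.4
tool_pos: [0.538, 0.0856, 0.1282]
ee_rot: [3.14, 0.005, 3.141]
contact_force: [0.3, -0.5, -0.6]
opening: 0.0512
grip_force: 0.0
```

```bash
python3 look.py 3
```

```text
top (239.0, 274.0, 0.3961, 0.348) z.083: [0.3972 0.3511]
top (241.0, 245.0, 0.4842, 0.3427) z.083: [0.4865 0.3458]
top (298.5, 226.5, 0.5397, 0.1677) z.083: [0.5428 0.1684]
side (388.5, 247.5, 0.6179, 0.0806)
side (268.0, 222.0, 0.3883, 0.3183)
side (300.5, 216.5, 0.4763, 0.3125)
[0.5325 0.0854 0.1228] 9.5
```

>>> arm_command(
  commands=[
    [[0.1,-0.1,-3,0,0,0,0.6],[0.1,-0.1,-6,0,0,0,0.6],[0.1,-0.1,-6,0,0,0,0.6],[0.1,-0.1,-6,0,0,0,0],[0.1,-0.1,-6,0,0,0,0],[0.1,-0.1,-6,0,0,0,0],[0.1,-0.1,-6,0,0,0,0]],
  ],
)

```text
time_s: 10.2
tool_pos: [0.5389, 0.0847, 0.0689]
ee_rot: [3.14, 0.004, 3.141]
contact_force: [-0.5, 3.4, 5.9]
opening: 0.027
grip_force: 50.2
```

>>> arm_command(
  commands=[
    [[0,0,5,0,0,0,0],[0,0,10,0,0,0,0],[4,25.8,12,0,0,-2.8,0],[4,25.8,12,0,0,-2.8,0],[4,25.8,12,0,0,-2.8,0],[4,25.8,12,0,0,-2.8,0],[4,25.8,12,0,0,-2.8,0],[4,25.8,12,0,0,-2.8,0]],
  ],
)

```text
time_s: 11.0
tool_pos: [0.577, 0.3469, 0.1864]
ee_rot: [3.139, 0.001, 3.096]
contact_force: [-0.4, -0.5, -4.6]
opening: 0.0267
grip_force: 51.6
```

>>> arm_command(
  commands=[
    [[0.1,-0.2,-4,0,0,0,0],[0.1,-0.2,-8,0,0,0,0],[0.1,-0.2,-11,0,0,0,0],[0.1,-0.2,-12.7,0,0,0,0],[0.1,-0.2,-13.4,0,0,0,0],[0.1,-0.2,-13.4,0,0,0,0]],
  ],
)

```text
time_s: 11.6
tool_pos: [0.5777, 0.3393, 0.0518]
ee_rot: [-3.141, -0.001, 3.092]
contact_force: [-0.3, 0.4, -3.9]
opening: 0.0267
grip_force: 51.6
```

>>> arm_command(
  commands=[
    [[0,0.2,-0.2,0,0,0,0],[0,0.2,-0.4,0,0,0,0],[0,0.2,-0.4,0,0,0,0],[0,0.2,-0.4,0,0,0,0]],
  ],
)

```text
time_s: 12.0
tool_pos: [0.5785, 0.3423, 0.0495]
ee_rot: [3.141, 0.001, 3.093]
contact_force: [-1.4, 0.1, -4.5]
opening: 0.0269
grip_force: 51.6
```

>>> arm_command(
  commands=[
    [[0,0,-0.3,0,0,0,0],[0,0,-0.3,0,0,0,0.6],[0,0,-0.3,0,0,0,0.6],[0,0,-0.3,0,0,0,0.6],[0,0,4,0,0,0,0.6],[0,0,8,0,0,0,0.6],[0,0,11.5,0,0,0,0.6],[0,-4,13,0,0,2.8,0.6]],
  ],
)

```text
time_s: 12.8
tool_pos: [0.5806, 0.3064, 0.1839]
ee_rot: [3.136, 0.008, -3.137]
contact_force: [1.4, -0.3, 1.0]
opening: 0.0508
grip_force: 0.0
```

>>> arm_command(
  commands=[
    [[-3.8,-13.5,0,0,0,0,0.6],[-3.8,-13.5,0,0,0,0,0.6],[-3.8,-13.5,0,0,0,0,0.6],[-3.8,-13.5,0,0,0,0,0.6],[-3.8,-13.5,0,0,0,0,0.6],[-3.8,-13.5,-3,0,0,0,0.6],[-3.8,-13.5,-5,0,0,0,0.6]],
  ],
)

```text
time_s: 13.5
tool_pos: [0.5408, 0.1684, 0.1281]
ee_rot: [3.141, 0.001, -3.141]
contact_force: [-0.4, 0.3, -0.2]
opening: 0.0512
grip_force: 0.0
```

```bash
python3 look.py 4
```

```text
top (239.0, 274.0, 0.3961, 0.348) z.083: [0.3972 0.3511]
top (241.0, 245.0, 0.4842, 0.3427) z.083: [0.4865 0.3458]
top (242.5, 216.0, 0.5735, 0.3389) z.083: [0.577  0.3419]
top (327.5, 201.5, 0.6167, 0.0782) z.083: [0.6208 0.0777]
side (388.5, 247.5, 0.6179, 0.0806)
side (373.5, 231.5, 0.6186, 0.1641)
side (268.0, 222.0, 0.3883, 0.3183)
side (300.5, 216.5, 0.4763, 0.3125)
side (331.0, 211.0, 0.5621, 0.3087)
[0.5379 0.1677 0.1252] 13.6
```

>>> arm_command(
  commands=[
    [[0,0,-3,0,0,0,0.6],[0,0,-6.3,0,0,0,0.6],[0,0,-6.3,0,0,0,0.6],[0,0,-6.3,0,0,0,0],[0,0,-6.3,0,0,0,0],[0,0,-6.3,0,0,0,0],[0,0,-6.3,0,0,0,0]],
  ],
)

```text
time_s: 14.3
tool_pos: [0.5417, 0.1678, 0.0675]
ee_rot: [3.14, 0.004, 3.141]
contact_force: [0.2, 1.9, 2.8]
opening: 0.0268
grip_force: 49.8
```

>>> arm_command(
  commands=[
    [[0,0,5,0,0,0,0],[0,0,10,0,0,0,0],[0,0,15,0,0,0,0],[0,-2,20,0,0,0,0],[-1.1,-6,21,0,0,0,0],[-2.4,-10.5,21,0,0,0,0],[-3.7,-15,21,0,0,0,0],[-5,-19.5,21,0,0,0,0]],
  ],
)

```text
time_s: 15.1
tool_pos: [0.4885, -0.0296, 0.2755]
ee_rot: [-3.141, -0.0, -3.141]
contact_force: [0.7, -0.4, -5.3]
opening: 0.0267
grip_force: 51.1
```

>>> arm_command(
  commands=[
    [[-1.4,-5,0,0,0,0,0],[-2.8,-9.5,0,0,0,-5.1,0],[-4.2,-14,0,0,0,-5.1,0],[-5.6,-18.5,0,0,0,-5.1,0],[-7,-23,0,0,0,-5.1,0],[-8.4,-27.5,0,0,0,-5.1,0],[-9.8,-30.9,0,0,0,-5.1,0],[-9.8,-30.9,0,0,0,-5.1,0]],
  ],
)

```text
time_s: 15.9
tool_pos: [0.3893, -0.3409, 0.2751]
ee_rot: [-3.14, -0.002, 3.047]
contact_force: [0.7, 0.4, -5.1]
opening: 0.0267
grip_force: 51.4
```

>>> arm_command(
  commands=[
    [[0.3,0.1,-5,0,0,0,0],[0.3,0.1,-10,0,0,0,0],[0.3,0.1,-15,0,0,0,0],[0.3,0.1,-19,0,0,0,0],[0.3,0.1,-21.5,0,0,0,0],[0.3,0.1,-22.4,0,0,0,0],[0.3,0.1,-22.4,0,0,0,0]],
  ],
)

```text
time_s: 16.6
tool_pos: [0.3941, -0.3347, 0.0505]
ee_rot: [3.139, -0.003, 3.053]
contact_force: [0.1, -0.5, -5.0]
opening: 0.0268
grip_force: 51.4
```

>>> arm_command(
  commands=[
    [[0,0,-0.2,0,0,0,0],[0,0,-0.45,0,0,0,0],[0,0,-0.45,0,0,0,0.6],[0,0,-0.45,0,0,0,0.6],[0,0,-0.45,0,0,0,0.6],[0,0,4,0,0,0,0.6],[0,0,9,0,0,0,0.6],[0,0,14,0,0,0,0.6]],
  ],
)

```text
time_s: 17.4
tool_pos: [0.3947, -0.3358, 0.1932]
ee_rot: [3.141, -0.0, 3.052]
contact_force: [1.1, -1.0, 0.6]
opening: 0.0511
grip_force: 0.0
```

>>> arm_command(
  commands=[
    [[0,0,4,0,0,0,0.6],[2,4,6,0,0,5.1,0.6],[4.2,8.4,6,0,0,5.1,0.6],[6.4,12.8,6,0,0,5.1,0.6],[8.6,17.2,6,0,0,5.1,0.6],[10.8,21.6,6,0,0,5.1,0.6],[13,26,6,0,0,5.1,0.6],[15.2,30.4,6,0,0,5.1,0.6]],
  ],
)

```text
time_s: 18.2
tool_pos: [0.5479, -0.0302, 0.2525]
ee_rot: [-3.141, 0.002, 3.142]
contact_force: [1.4, -1.2, 0.1]
opening: 0.0514
grip_force: 0.0
```

```bash
python3 look.py 5
```

```text
top (463.4, 273.0, 0.3932, -0.3325) z.083: [ 0.3943 -0.3385]
top (239.0, 274.0, 0.3961, 0.348) z.083: [0.3972 0.3511]
top (241.0, 245.0, 0.4842, 0.3427) z.083: [0.4865 0.3458]
top (242.5, 216.0, 0.5735, 0.3389) z.083: [0.577  0.3419]
top (327.5, 201.5, 0.6167, 0.0782) z.083: [0.6208 0.0777]
top (300.0, 201.0, 0.6189, 0.1628) z.083: [0.623  0.1634]
side (383.7, 400.3, 0.3857, -0.3532)
side (388.5, 247.5, 0.6179, 0.0806)
side (373.5, 231.5, 0.6186, 0.1641)
side (268.0, 222.0, 0.3883, 0.3183)
side (300.5, 216.5, 0.4763, 0.3125)
side (331.0, 211.0, 0.5621, 0.3087)
[ 0.5492 -0.0269  0.2522] 18.3
```

>>> arm_command(
  commands=[
    [[6.8,10.5,0,0,0,0,0.6],[6.8,10.5,0,0,0,0,0.6],[6.8,10.5,0,0,0,0,0.6],[6.8,10.5,-4,0,0,0,0.6],[6.8,10.5,-8,0,0,0,0.6],[6.8,10.5,-11,0,0,0,0.6],[6.8,10.5,-13,0,0,0,0.6],[6.8,10.5,-13,0,0,0,0.6]],
  ],
)

```text
time_s: 19.1
tool_pos: [0.6119, 0.0719, 0.1177]
ee_rot: [-3.141, -0.007, 3.141]
contact_force: [0.3, -0.3, 0.4]
opening: 0.0512
grip_force: 0.0
```

>>> arm_command(
  commands=[
    [[0.3,0.4,-1.5,0,0,0,0.6],[0.3,0.4,-5.4,0,0,0,0.6],[0.3,0.4,-5.4,0,0,0,0.6],[0.3,0.4,-5.4,0,0,0,0],[0.3,0.4,-5.4,0,0,0,0],[0.3,0.4,-5.4,0,0,0,0],[0.3,0.4,-5.4,0,0,0,0]],
  ],
)

```text
time_s: 19.8
tool_pos: [0.6194, 0.0772, 0.0694]
ee_rot: [3.141, 0.003, 3.142]
contact_force: [0.6, 1.3, 2.0]
opening: 0.0269
grip_force: 50.1
```

>>> arm_command(
  commands=[
    [[0,0,5,0,0,0,0],[0,0,10,0,0,0,0],[0,0,15,0,0,0,0],[0,0,20,0,0,0,0],[0,-2,23,0,0,0,0],[-0.5,-6.5,23,0,0,0,0],[-1,-11,23,0,0,0,0],[-1.5,-15.5,23,0,0,0,0]],
  ],
)

```text
time_s: 20.6
tool_pos: [0.6021, -0.0794, 0.2975]
ee_rot: [-3.141, -0.0, -3.141]
contact_force: [0.9, -0.3, -4.8]
opening: 0.0268
grip_force: 51.0
```

>>> arm_command(
  commands=[
    [[-0.5,-5,0,0,0,0,0],[-1,-9.5,0,0,0,0,0],[-1.5,-14,0,0,0,-5.1,0],[-2,-18.5,0,0,0,-5.1,0],[-2.5,-23,0,0,0,-5.1,0],[-2.8,-27.3,0,0,0,-5.1,0],[-2.8,-27.3,0,0,0,-5.1,0],[-2.8,-27.3,0,0,0,-5.1,0]],
  ],
)

```text
time_s: 21.4
tool_pos: [0.5739, -0.352, 0.2963]
ee_rot: [3.14, -0.002, 3.05]
contact_force: [0.8, 0.1, -4.7]
opening: 0.0266
grip_force: 51.4
```

Down to just above the floor (TCP about 0.052).

>>> arm_command(
  commands=[
    [[0.1,-0.1,-5,0,0,0,0],[0.1,-0.1,-10,0,0,0,0],[0.1,-0.1,-15,0,0,0,0],[0.1,-0.1,-20,0,0,0,0],[0.1,-0.1,-23,0,0,0,0],[0.1,-0.1,-24.2,0,0,0,0],[0.1,-0.1,-24.4,0,0,0,0],[0.1,-0.1,-24.4,0,0,0,0]],
  ],
)

```text
time_s: 22.2
tool_pos: [0.5776, -0.3523, 0.0554]
ee_rot: [-3.14, 0.003, 3.053]
contact_force: [0.9, 0.4, -4.1]
opening: 0.0268
grip_force: 51.4
```

>>> arm_command(
  commands=[
    [[-0.1,0,-0.3,0,0,0,0],[-0.1,0,-0.6,0,0,0,0],[-0.1,0,-0.6,0,0,0,0],[-0.1,0,-0.6,0,0,0,0]],
  ],
)

```text
time_s: 22.6
tool_pos: [0.5764, -0.3529, 0.0494]
ee_rot: [-3.14, 0.003, 3.052]
contact_force: [1.8, -0.7, 0.4]
opening: 0.0271
grip_force: 51.7
```

>>> arm_command(
  commands=[
    [[0,0,0,0,0,0,0.6],[0,0,0,0,0,0,0.6],[0,0,0,0,0,0,0.6],[0,0,4,0,0,0,0.6],[0,0,9,0,0,0,0.6],[0,0,14,0,0,0,0.6],[0,0,19,0,0,0,0.6],[0.3,3,21,0,0,0,0.6]],
  ],
)

```text
time_s: 23.4
tool_pos: [0.58, -0.3261, 0.2649]
ee_rot: [-3.135, 0.009, 3.049]
contact_force: [1.0, 0.0, 0.3]
opening: 0.0514
grip_force: 0.0
```

>>> arm_command(
  commands=[
    [[0.4,5,0,0,0,5.1,0.6],[0.8,10,0,0,0,5.1,0.6],[1.2,15,0,0,0,5.1,0.6],[1.6,20,0,0,0,5.1,0.6],[2,25,0,0,0,5.1,0.6],[2.4,30,0,0,0,5.1,0.6],[2.8,35,0,0,0,5.1,0.6],[3.2,40,0,0,0,5.1,0.6]],
  ],
)

```text
time_s: 24.2
tool_pos: [0.6097, 0.0786, 0.2578]
ee_rot: [-3.141, 0.0, 3.141]
contact_force: [0.3, -0.4, -0.3]
opening: 0.0514
grip_force: 0.0
```

```bash
python3 look.py 6
```

```text
top (458.0, 273.0, 0.3933, -0.316) z.083: [ 0.3944 -0.3218]
top (463.4, 273.0, 0.3932, -0.3325) z.083: [ 0.3943 -0.3385]
top (239.0, 274.0, 0.3961, 0.348) z.083: [0.3972 0.3511]
top (241.0, 245.0, 0.4842, 0.3427) z.083: [0.4865 0.3458]
top (461.0, 215.0, 0.5716, -0.3323) z.083: [ 0.5751 -0.3383]
top (465.5, 215.5, 0.57, -0.3461) z.083: [ 0.5734 -0.3523]
top (242.5, 216.0, 0.5735, 0.3389) z.083: [0.577  0.3419]
top (300.5, 201.5, 0.6173, 0.1612) z.083: [0.6214 0.1619]
side (383.7, 400.3, 0.3857, -0.3532)
side (476.5, 377.0, 0.5607, -0.3677)
side (373.5, 231.5, 0.6186, 0.1641)
side (268.0, 222.0, 0.3883, 0.3183)
side (300.5, 216.5, 0.4763, 0.3125)
side (331.0, 211.0, 0.5621, 0.3087)
[0.6097 0.0828 0.2576] 24.3
```

Last blank, at (0.617, 0.162).

>>> arm_command(
  commands=[
    [[0.7,7.9,0,0,0,0,0.6],[0.7,7.9,0,0,0,0,0.6],[0.7,7.9,-4,0,0,0,0.6],[0.7,7.9,-9,0,0,0,0.6],[0.7,7.9,-12,0,0,0,0.6],[0.7,7.9,-14,0,0,0,0.6],[0.7,7.9,-14,0,0,0,0.6]],
  ],
)

```text
time_s: 25.0
tool_pos: [0.6136, 0.1544, 0.113]
ee_rot: [-3.14, -0.008, 3.141]
contact_force: [-0.1, 0.2, 0.0]
opening: 0.051
grip_force: 0.0
```

>>> arm_command(
  commands=[
    [[0.2,0.6,-1.5,0,0,0,0.6],[0.2,0.6,-5.2,0,0,0,0.6],[0.2,0.6,-5.2,0,0,0,0.6],[0.2,0.6,-5.2,0,0,0,0],[0.2,0.6,-5.2,0,0,0,0],[0.2,0.6,-5.2,0,0,0,0],[0.2,0.6,-5.2,0,0,0,0]],
  ],
)

```text
time_s: 25.7
tool_pos: [0.6203, 0.1622, 0.0674]
ee_rot: [3.141, 0.003, 3.141]
contact_force: [0.6, 1.4, 1.9]
opening: 0.0267
grip_force: 50.2
```

>>> arm_command(
  commands=[
    [[0,0,5,0,0,0,0],[0,0,10,0,0,0,0],[0,0,15,0,0,0,0],[-0.5,-2,20,0,0,0,0],[-1.7,-6,23.5,0,0,0,0],[-3,-10.5,23.5,0,0,0,0],[-4.2,-15,23.5,0,0,0,0],[-5.4,-19.5,23.5,0,0,0,0]],
  ],
)

```text
time_s: 26.5
tool_pos: [0.5635, -0.0351, 0.3007]
ee_rot: [-3.141, -0.0, -3.141]
contact_force: [0.7, 0.4, -6.7]
opening: 0.0266
grip_force: 51.3
```

>>> arm_command(
  commands=[
    [[-1.1,-4.7,0,0,0,0,0],[-2.2,-9.4,0,0,0,0,0],[-3.4,-14,0,0,0,-5.1,0],[-4.6,-18.7,0,0,0,-5.1,0],[-5.8,-23.3,0,0,0,-5.1,0],[-7,-28,0,0,0,-5.1,0],[-7.9,-30.8,0,0,0,-5.1,0],[-7.9,-30.8,0,0,0,-5.1,0]],
  ],
)

```text
time_s: 27.3
tool_pos: [0.4833, -0.3451, 0.2993]
ee_rot: [-3.14, -0.003, 3.048]
contact_force: [-0.7, 0.3, -5.6]
opening: 0.0269
grip_force: 51.4
```

>>> arm_command(
  commands=[
    [[0,0,-5,0,0,0,0],[0,0,-10,0,0,0,0],[0,0,-15,0,0,0,0],[0,0,-20,0,0,0,0],[0,0,-23,0,0,0,0],[0,0,-24.2,0,0,0,0],[0,0,-24.6,0,0,0,0],[0,0,-24.6,0,0,0,0]],
  ],
)

```text
time_s: 28.1
tool_pos: [0.4868, -0.3417, 0.0556]
ee_rot: [-3.141, 0.001, 3.053]
contact_force: [0.7, 0.2, -4.9]
opening: 0.0271
grip_force: 51.1
```

>>> arm_command(
  commands=[
    [[-0.2,-0.2,-0.4,0,0,0,0],[-0.2,-0.2,-0.8,0,0,0,0],[-0.2,-0.2,-0.8,0,0,0,0],[-0.2,-0.2,-0.8,0,0,0,0]],
  ],
)

```text
time_s: 28.5
tool_pos: [0.4844, -0.3439, 0.0474]
ee_rot: [-3.141, 0.001, 3.052]
contact_force: [0.3, 0.2, -3.7]
opening: 0.027
grip_force: 51.7
```

>>> arm_command(
  commands=[
    [[0,0,-0.15,0,0,0,0],[0,0,-0.15,0,0,0,0.6],[0,0,-0.15,0,0,0,0.6],[0,0,-0.15,0,0,0,0.6],[0,0,4,0,0,0,0.6],[0,0,9,0,0,0,0.6],[0,0,14,0,0,0,0.6],[0,0,19,0,0,0,0.6]],
  ],
)

```text
time_s: 29.3
tool_pos: [0.4837, -0.3431, 0.2384]
ee_rot: [-3.142, 0.0, 3.052]
contact_force: [1.1, -0.7, 0.1]
opening: 0.0514
grip_force: 0.0
```

>>> arm_command(
  commands=[
    [[0,2,3,0,0,5.1,0.6],[0,7,3,0,0,5.1,0.6],[0,12,3,0,0,5.1,0.6],[0,17,3,0,0,5.1,0.6],[0,22,3,0,0,5.1,0.6],[0,27,3,0,0,5.1,0.6],[0,32,3,0,0,5.1,0.6],[0,37,3,0,0,5.1,0.6]],
  ],
)

```text
time_s: 30.1
tool_pos: [0.4837, 0.0286, 0.2669]
ee_rot: [3.142, 0.001, 3.141]
contact_force: [1.2, -0.2, 0.3]
opening: 0.0516
grip_force: 0.0
```

```bash
python3 look.py 7; python3 - <<'E'
import cv2,numpy as np
t=cv2.imread("pics/t7.png");s=cv2.imread("pics/s7.png")
cv2.imwrite("pics/z7.png",np.hstack([cv2.resize(t[150:310,210:510],None,fx=1.333,fy=3.75),cv2.resize(s[180:480,240:540],(400,600))]))
E
```

```text
top (458.0, 273.0, 0.3933, -0.316) z.083: [ 0.3944 -0.3218]
top (463.4, 273.0, 0.3932, -0.3325) z.083: [ 0.3943 -0.3385]
top (239.0, 274.0, 0.3961, 0.348) z.083: [0.3972 0.3511]
top (464.5, 244.5, 0.4802, -0.3394) z.083: [ 0.4825 -0.3455]
top (241.0, 245.0, 0.4842, 0.3427) z.083: [0.4865 0.3458]
top (461.0, 215.0, 0.5716, -0.3323) z.083: [ 0.5751 -0.3383]
top (465.5, 215.5, 0.57, -0.3461) z.083: [ 0.5734 -0.3523]
top (242.5, 216.0, 0.5735, 0.3389) z.083: [0.577  0.3419]
side (383.7, 400.3, 0.3857, -0.3532)
side (429.6, 388.5, 0.4708, -0.3597)
side (476.5, 377.0, 0.5607, -0.3677)
side (268.0, 222.0, 0.3883, 0.3183)
side (300.5, 216.5, 0.4763, 0.3125)
side (331.0, 211.0, 0.5621, 0.3087)
[0.4835 0.0323 0.2668] 30.2
```

View pics/z7.png

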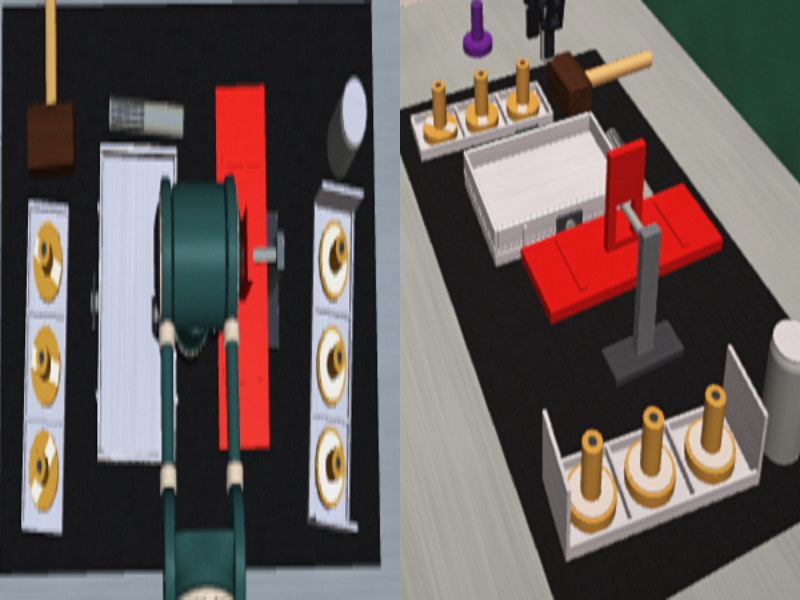

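All six blanks are sorted: the bin is empty, the bars are in the left nest and the rounds in the pass nest. Now the cover.

>>> arm_command(
  commands=[
    [[7.4,-15.1,0,0,0,0.9,0.6],[7.4,-15.1,0,0,0,0.9,0.6],[7.4,-15.1,0,0,0,0.9,0.6],[7.4,-15.1,0,0,0,0.9,0.6],[7.4,-15.1,0,0,0,0.9,0.6],[7.4,-15.1,-2,0,0,0.9,0.6],[7.4,-15.1,-3,0,0,0.9,0.6],[7.4,-15.1,-3,0,0,0.9,0.6]],
  ],
)

```text
time_s: 31.0
tool_pos: [0.5559, -0.1231, 0.2342]
ee_rot: [3.14, -0.005, -3.125]
contact_force: [0.3, 0.7, -0.3]
opening: 0.0509
grip_force: 0.0
```

```bash
python3 look.py 8|tail -1; python3 - <<'E'
import cv2
s=cv2.imread("pics/s8.png");cv2.imwrite("pics/z8.png",cv2.resize(s[190:350,320:500],None,fx=3.6,fy=3.6,interpolation=cv2.INTER_CUBIC))
E
```

```text
[ 0.5574 -0.1235  0.2364] 31.1
```

View pics/z8.png

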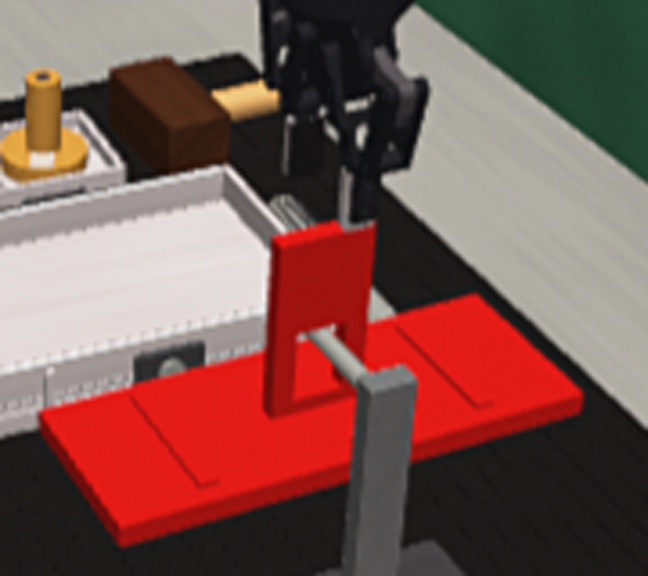

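The fingers straddle the web from above, with the web top at about (320,235) in the crop. Descending now.

>>> arm_command(
  commands=[
    [[0.1,0.5,-2,0,0,0,0.6],[0.1,0.5,-4,0,0,0,0.6],[0.1,0.5,-5.5,0,0,0,0.6],[0.1,0.5,-6.2,0,0,0,0.6],[0.1,0.5,-6.2,0,0,0,0.6],[0.1,0.5,-6.2,0,0,0,0.3]],
  ],
)

```text
time_s: 31.7
tool_pos: [0.5594, -0.1194, 0.1753]
ee_rot: [-3.141, 0.001, -3.126]
contact_force: [0.5, -0.3, -0.5]
opening: 0.0378
grip_force: 0.0
```

>>> arm_command(
  commands=[
    [[0,0,0,0,0,0,0],[0,0,0,0,0,0,0],[0,0,0,0,0,0,0],[0,0,0,0,0,0,0],[0,0,0,0,0,0,0],[0,0,0,0,0,0,0]],
  ],
  force=80,
)

```text
time_s: 32.3
tool_pos: [0.5598, -0.1193, 0.1758]
ee_rot: [-3.141, 0.002, -3.126]
contact_force: [-0.3, 1.8, 5.1]
opening: 0.0111
grip_force: 79.0
```

>>> arm_command(
  commands=[
    [[0,0,0.7,0,0,0,0],[0,0,1.4,0,0,0,0],[0,0,2.2,0,0,0,0],[0,0,2.2,0,0,0,0],[0,0,2.2,0,0,0,0]],
  ],
)

```text
time_s: 32.8
tool_pos: [0.559, -0.1194, 0.1967]
ee_rot: [-3.141, 0.0, -3.126]
contact_force: [-0.1, -0.2, -2.9]
opening: 0.0108
grip_force: 78.1
```

```bash
python3 look.py 9|tail -1; python3 - <<'E'
import cv2
s=cv2.imread("pics/s9.png");cv2.imwrite("pics/z9.png",cv2.resize(s[190:350,320:500],None,fx=3.6,fy=3.6,interpolation=cv2.INTER_CUBIC))
E
```

```text
[ 0.5586 -0.1193  0.1961] 32.9
```

View pics/z9.png

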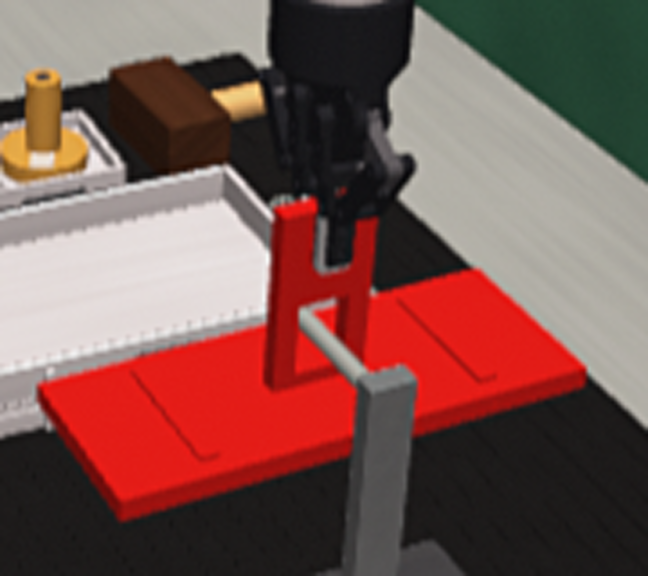

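The cover is held level and has been raised, with the peg mid-window at crop (330,340). I'll draw it along +y.

>>> arm_command(
  commands=[
    [[0,1,0,0,0,0,0],[0,2.5,0,0,0,0,0],[-0.1,4.5,0,0,0,0,0],[-0.1,6.5,0,0,0,0,0],[-0.1,8.5,0,0,0,0,0],[-0.2,10.5,0,0,0,0,0],[-0.2,11,0,0,0,0,0],[-0.2,11,0,0,0,0,0]],
  ],
)

```text
time_s: 33.7
tool_pos: [0.5567, -0.0079, 0.1964]
ee_rot: [3.142, -0.0, -3.124]
contact_force: [-0.0, 0.0, -3.0]
opening: 0.0108
grip_force: 78.4
```

>>> arm_command(
  commands=[
    [[0,0,2,0,0,0,0],[0,0,5,0,0,0,0],[0,0,9,0,0,0,0],[0,0,12,0,0,0,0],[0,0,14,0,0,0,0],[0,0,14,0,0,0,0]],
  ],
)

```text
time_s: 34.3
tool_pos: [0.5589, -0.0102, 0.3409]
ee_rot: [-3.141, 0.008, -3.127]
contact_force: [1.1, 0.5, -1.7]
opening: 0.0109
grip_force: 78.4
```

>>> arm_command(
  commands=[
    [[-1,-4.5,0,0,0,0,0],[-2,-9,0,0,0,0,0],[-3,-13.5,0,0,0,-2,0],[-4,-18,0,0,0,-4,0],[-5,-22.5,0,0,0,-6.1,0],[-6,-27,0,0,0,-6.1,0],[-7,-31,0,0,0,-6.1,0],[-7.3,-33.5,-4,0,0,-6.1,0]],
  ],
)

```text
time_s: 35.1
tool_pos: [0.4848, -0.3498, 0.3009]
ee_rot: [-3.134, 0.008, 3.048]
contact_force: [1.4, -1.2, -2.0]
opening: 0.0108
grip_force: 79.4
```

>>> arm_command(
  commands=[
    [[0,0,-3,0,0,0,0],[0,0,-6,0,0,0,0],[0,0,-8,0,0,0,0],[0,0,-8,0,0,0,0],[0,0,-8,0,0,0,0]],
  ],
)

```text
time_s: 35.6
tool_pos: [0.483, -0.3441, 0.2151]
ee_rot: [3.14, -0.002, 3.05]
contact_force: [-0.1, 0.3, -1.8]
opening: 0.0113
grip_force: 79.3
```

```bash
python3 look.py 10|tail -1; python3 - <<'E'
from rig import *
import cv2,numpy as np
print(state()["ee_rot"])
t=cv2.imread("pics/t10.png");s=cv2.imread("pics/s10.png")
a=cv2.resize(t[145:305,410:520],(400,582),interpolation=cv2.INTER_CUBIC);b=cv2.resize(s[270:480,320:520],(400,582)if 0 else (400,582),interpolation=cv2.INTER_CUBIC)
cv2.imwrite("pics/z10.png",np.hstack([a,b]))
E
```

```text
[ 0.4845 -0.3449  0.2178] 35.7
[-3.14031913e+00  1.79805423e-03  3.05071487e+00]
```

View pics/z10.png

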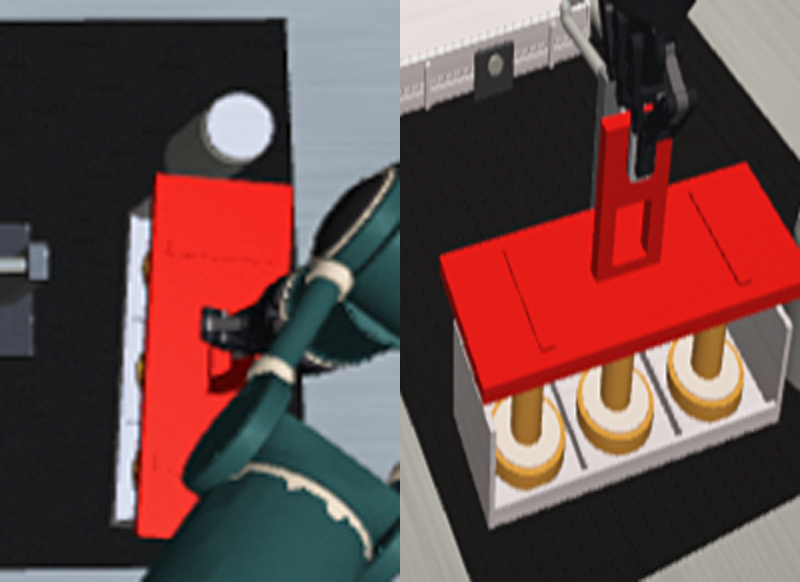

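```bash
python3 - <<'E'
from h import *
t=read_camera("top");s=read_camera("side")
for r in(t,s):
    c=r["color"].astype(int);m=(c[:,:,0]>110)&(c[:,:,1]<90)&(c[:,:,2]<90)
    cs=max(cv2.findContours(m.astype(np.uint8),cv2.RETR_EXTERNAL,cv2.CHAIN_APPROX_NONE)[0],key=cv2.contourArea)
    print(cv2.approxPolyDP(cs,3,True)[:,0].tolist())
A,e1=tri(t,(452.7,192.4),s,(492.5,328.8));B,e2=tri(t,(447.5,292.8),s,(340.5,362.4))
print(A.round(4),e1,B.round(4),e2)
v=B-A;yaw=np.arctan2(-v[1],-v[0]);print("yaw",np.degrees(yaw),"len",np.linalg.norm(v))
n=np.array([np.sin(yaw),-np.cos(yaw)]);print("centre",(A+B)[:2]/2+n*.057, "high-x -y corner",plane(t,(490,195.6),(A[2]+B[2])/2))
E
```

```text
[[490, 195], [453, 192], [448, 291], [456, 292], [464, 282], [460, 272], [476, 251], [467, 251], [473, 241], [465, 237], [465, 229], [479, 228], [490, 218]]
[[528, 368], [494, 328], [455, 336], [453, 319], [449, 320], [447, 332], [436, 335], [435, 309], [421, 311], [424, 317], [418, 369], [417, 344], [340, 362], [362, 414], [375, 412], [377, 426], [380, 411], [422, 401], [423, 415], [425, 400], [464, 389], [469, 391], [468, 403], [470, 389], [524, 376]]
[ 0.6363 -0.3008  0.1372] 0.76447101647404 [ 0.3367 -0.2741  0.1388] 3.574023654418999
yaw -5.075495875161982 len 0.3007380963440539
centre [ 0.48143116 -0.34422578] high-x -y corner [ 0.62475544 -0.41296002  0.13802749]
```

>>> arm_command(
  commands=[
    [[0.2,-0.1,-1,0,0,0,0],[0.2,-0.1,-2,0,0,0,0],[0.2,-0.1,-2.8,0,0,0,0],[0.2,-0.1,-3,0,0,0,0],[0.2,-0.1,-3,0,0,0,0]],
  ],
)

```text
time_s: 36.3
tool_pos: [0.4853, -0.3448, 0.1853]
ee_rot: [3.14, -0.002, 3.051]
contact_force: [0.1, -0.0, -1.9]
opening: 0.0113
grip_force: 79.6
```

```bash
python3 look.py 11|tail -1; python3 - <<'E'
import cv2,numpy as np
t=cv2.imread("pics/t11.png");s=cv2.imread("pics/s11.png")
b=cv2.resize(s[300:480,330:540],(800,600),interpolation=cv2.INTER_CUBIC)
cv2.imwrite("pics/z11.png",b)
E
```

```text
[ 0.486  -0.3454  0.1865] 36.4
```

View pics/z11.png

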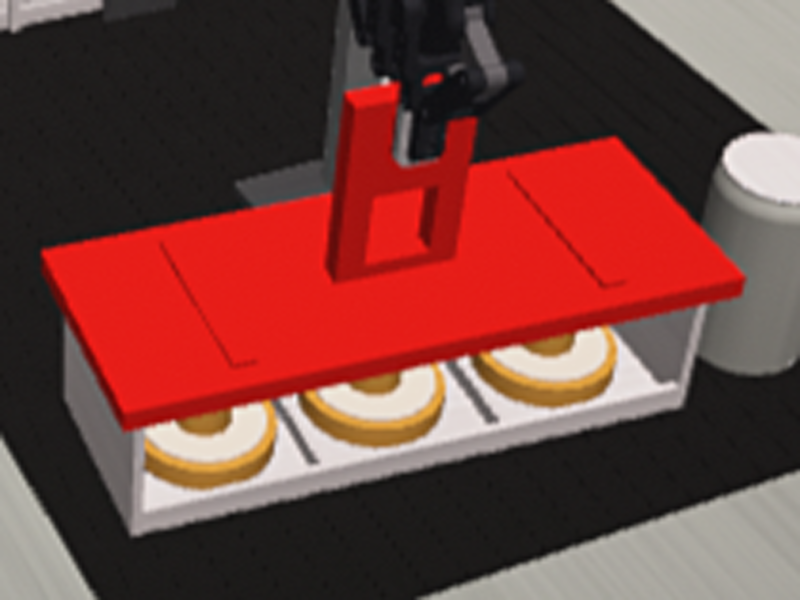

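```bash
python3 - <<'E'
from h import *
s=read_camera("side");t=read_camera("top")
u=np.array([np.cos(np.radians(5.1)),-np.sin(np.radians(5.1))]);w=np.array([-u[1],u[0]])
c=np.array([.4837,-.3447])
for n,p,z in(("nestL",(365.4,460.5),0),("nestR",(509.8,422.1),0),("covL",(363.6,429),.094),("covR",(524.8,387.6),.094)):
    x=plane(s,p,z)[:2]-c; print(n,(np.array([x@u,x@w])*1000).round(1))
a=cv2.imread("pics/s11.png")
print(a[424:440:3,355:376].max(2));print(a[392:402:3,500:526].max(2))
v=lambda X:(lambda q:(s["mtx"]@q/q[2])[:2].round(1))(np.linalg.inv(s["pose"])[:3]@np.append(X,1))
for d in(-141,141):
    X=c+u*d/1000-w*.048
    for z in(0,.084):print(d,z,v(np.append(X,z)))
E
```

```text
nestL [-137.7  -45.1]
nestR [143.8 -46.2]
covL [-146.8  -56.2]
covR [151.8 -55.8]
[[109 105 104 106 106 104 102 144 171 165 162 160 160 160 160 161 161 161
  162 160 162]
 [107 108 106 105 104 105 105 140 163 164 163 162 159 163 184 189 210 215
  227 231 241]
 [106 106 106 106 105 105 105 112 106 106 145 160 162 209 237 237 235 235
  235 234 235]
 [105 105 106 108 107 105 104 104 104 106 147 162 168 229 214 195 217 234
  235 235 234]
 [108 106 105 105 107 107 106 103 102 106 146 163 159 133 174 209 231 232
  214 208 212]
 [ 87 107 107 105 106 106 108 105 101 104 160 164 154 135 138 142 143 149
  164 189 196]]
[[160 162 162 163 163 163 162 156 150 149 138 125 121 160 165 121  91  92
   96 101 101 103 106 108 110 113]
 [122 119 105 102 100 102 103 103 104 103 102 105 141 166 149  95  89  94
  100 103 102 105 108 110 111 114]
 [106 106 106 106 104 102 102 103 104 103 103 118 161 164 105  89  93  98
  101 102 104 106 109 111 112 114]
 [106 106 105 105 106 105 105 103 101  99 104 153 164 130  93  92  98 101
  102 103 106 108 109 112 113 115]]
-141 0 [364.2 462.4]
-141 0.084 [365.1 428.6]
141 0 [509.  423.2]
141 0.084 [516. 390.]
```

Measured against the nest, the cover is centred within about 1.5 mm. I'll lower it gently.

>>> arm_command(
  commands=[
    [[0,0.1,-0.3,0,0,0,0],[0,0.1,-0.6,0,0,0,0],[0,0.1,-0.9,0,0,0,0],[0,0.1,-1.1,0,0,0,0],[0,0.1,-1.2,0,0,0,0],[0,0.1,-1.2,0,0,0,0]],
  ],
)

```text
time_s: 37.1
tool_pos: [0.4859, -0.3443, 0.1745]
ee_rot: [3.142, -0.0, 3.051]
contact_force: [0.2, 0.6, -2.5]
opening: 0.0112
grip_force: 79.6
```

>>> arm_command(
  commands=[
    [[0,0,-0.1,0,0,0,0],[0,0,-0.2,0,0,0,0],[0,0,-0.25,0,0,0,0],[0,0,-0.25,0,0,0,0]],
  ],
)

```text
time_s: 37.5
tool_pos: [0.4861, -0.3444, 0.1742]
ee_rot: [-3.141, 0.001, 3.051]
contact_force: [-4.6, 3.6, 9.0]
opening: 0.0111
grip_force: 81.4
```

>>> arm_command(
  commands=[
    [[0,0,0.1,0,0,0,0],[0,0,0.1,0,0,0,0.6],[0,0,0.1,0,0,0,0.6],[0,0,0.1,0,0,0,0.6],[0,0,0.1,0,0,0,0.6],[0,0,3,0,0,0,0.6],[0,0,7,0,0,0,0.6],[0,0,11,0,0,0,0.6]],
  ],
)

```text
time_s: 38.3
tool_pos: [0.4854, -0.3439, 0.2821]
ee_rot: [3.14, -0.002, 3.051]
contact_force: [0.4, -0.8, 0.3]
opening: 0.0513
grip_force: 0.0
```

>>> arm_command(
  commands=[
    [[0,4,2,0,0,0,0.6],[0,9,2,0,0,0,0.6],[0,14,2,0,0,0,0.6],[0,19,2,0,0,0,0.6],[0,24,2,0,0,0,0.6],[0,29,2,0,0,0,0.6],[0,34,2,0,0,0,0.6],[0,34,2,0,0,0,0.6]],
  ],
)

```text
time_s: 39.1
tool_pos: [0.4856, 0.0012, 0.3021]
ee_rot: [3.139, 0.0, 3.058]
contact_force: [-0.1, -1.1, -1.1]
opening: 0.0515
grip_force: 0.0
```

```bash
python3 look.py 12; python3 - <<'E'
from h import *
t=cv2.imread("pics/t12.png");s=cv2.imread("pics/s12.png")
a=cv2.resize(t[150:310,400:510],(400,582),interpolation=cv2.INTER_CUBIC);b=cv2.resize(s[300:480,330:540],(400,582),interpolation=cv2.INTER_CUBIC)
cv2.imwrite("pics/z12.png",np.hstack([a,b]))
r=read_camera("top");c=r["color"].astype(int);m=(c[:,:,0]>110)&(c[:,:,1]<90)&(c[:,:,2]<90)
cs=max(cv2.findContours(m.astype(np.uint8),cv2.RETR_EXTERNAL,cv2.CHAIN_APPROX_NONE)[0],key=cv2.contourArea)
q=cv2.minAreaRect(cs);print(q)
P=[plane(r,p,.094)[:2] for p in cv2.boxPoints(q)];print(np.round(P,4),np.mean(P,0))
E
```

```text
top (239.0, 274.0, 0.3961, 0.348) z.083: [0.3972 0.3511]
top (241.0, 245.0, 0.4842, 0.3427) z.083: [0.4865 0.3458]
top (242.5, 216.0, 0.5735, 0.3389) z.083: [0.577  0.3419]
side (268.0, 222.0, 0.3883, 0.3183)
side (300.5, 216.5, 0.4763, 0.3125)
side (331.0, 211.0, 0.5621, 0.3087)
[ 0.4859 -0.0033  0.302 ] 39.2
((465.4446105957031, 243.99693298339844), (38.38525390625, 98.45928955078125), 3.1798300743103027)
[[ 0.3362 -0.2724]
 [ 0.6404 -0.3004]
 [ 0.6329 -0.4198]
 [ 0.3287 -0.3892]] [ 0.48452766 -0.34545069]
```

View pics/z12.png

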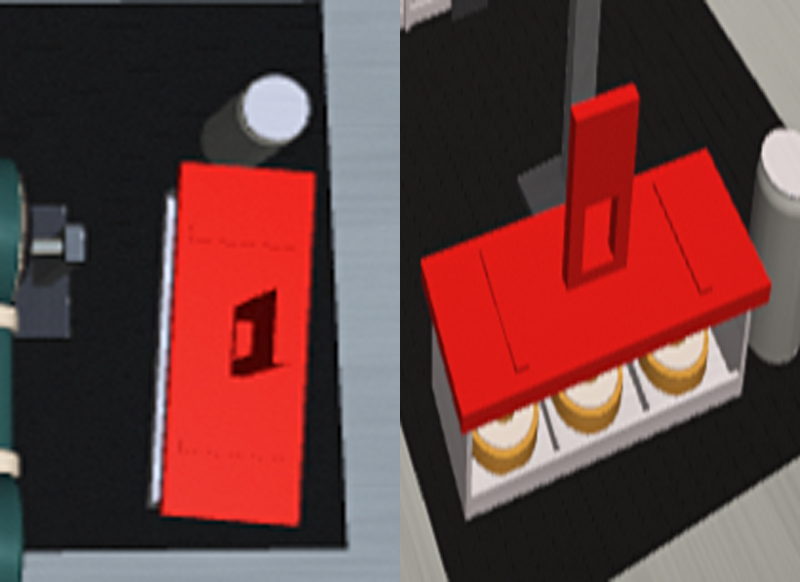

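The cover sits over the pass nest, its corners at crop (181,162) and (163,515) in the top view. One height check on both ends before I hand in.

```bash
python3 - <<'E'
from h import *
t=read_camera("top");s=read_camera("side")
c=s["color"].astype(int);m=(c[:,:,0]>110)&(c[:,:,1]<90)&(c[:,:,2]<90)
cs=max(cv2.findContours(m.astype(np.uint8),cv2.RETR_EXTERNAL,cv2.CHAIN_APPROX_NONE)[0],key=cv2.contourArea)
print(cv2.approxPolyDP(cs,2.5,True)[:,0].tolist())
print(tri(t,(449.8,194.5),s,(491.4,346.2)),tri(t,(444.8,291.7),s,(341.3,380.4)))
# lower skirt corners cast at z=.080
u=np.array([np.cos(np.radians(5.1)),-np.sin(np.radians(5.1))]);w=np.array([-u[1],u[0]])
for p in((330+65/1.905,300+430/3.233),(330+369/1.905,300+300/3.233)):
    for z in(.08,.088):x=plane(s,p,z)[:2]-[.4837,-.3447];print(z,x@u,x@w)
E
```

```text
[[524, 386], [491, 346], [453, 354], [453, 326], [420, 332], [422, 344], [417, 388], [417, 363], [341, 380], [362, 427], [362, 434], [411, 422], [416, 428], [414, 420], [453, 410], [463, 417], [459, 411], [461, 408], [522, 394]]
(array([ 0.63863343, -0.30285411,  0.09558603]), np.float64(0.928725683572293)) (array([ 0.33908107, -0.27604866,  0.09728536]), np.float64(1.9112728599820945))
0.08 -0.14442023202831547 -0.05281171703984253
0.088 -0.14691554144464525 -0.05922173947112899
0.08 0.15287218348188047 -0.054646430848228164
0.088 0.14723925141768712 -0.061037089719271485
```

```bash
python3 -c "
from rig import *
print(finish_job())"
```

```text
the job is handed in; nothing more can be done
None
```

I sorted all six blanks by tag, three round into the pass nest and three bar into the reject nest, laid the red cover over the pass nest and handed the job in at about 39 s. Image checks put the cover centred within about 1.5 mm and down to its seated height within 1–2 mm; the hand-in returned no verdict.

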